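# Hang the brush caddy on the slotted stand and lock it

### The arm

A 6-joint arm with a two-finger parallel gripper is mounted at the origin on the work surface. World frame = base frame: x ahead of the robot, y to its left, z up, the work surface at z = 0. Lengths are in m, angles in rad, forces in N, time in s.
With the tool pointing down it reaches from about 0.275 to 0.725 m from the base axis. Payload 5.6 kg.
Tool frame: the origin (TCP) lies on the centre line of the jaws, within the pads' length; the fingertips stand 11 mm ahead of it and the grasp point (between the pads) lies 8 mm behind it (r.tips_ahead is the distance from the TCP to the fingertips, in m); z points along the fingers, y is the line along which they close (so a half turn about z gives the same grasp; the last joint's range is limited). The gripper opens to 85 mm and grips with 20 to 120 N. Pads are 22 mm wide; open, the fingers measure 114 mm over their backs; the gripper's body (76 mm by 85 mm) begins 54 mm behind the grasp point. The pads swing forward as they close: fully open they stand 13 mm farther back than shut.
Start: joints at [-0.908, 0.255, 0.108, 0, -1.424, -0.285], TCP at [0.203, -0.511, 0.213] pointing down, gripper open.
Joint ranges: [-2.95, 2.95], [-1.21, 1.97], [-1.09, 1.5], [-2.87, 1.71], [-2.94, -0.07], [-3.05, 3.05]. Speed limits (rad/s): [2.57, 2.57, 3.14, 3.14, 3.14, 3.14].

### API

Orientations are given as a unit quaternion [w, x, y, z].
In Python, from plant import status, read_camera, r, spotter gives the robot as it stands.
- The arm moves only by the shell command python3 -m handwheel 'ROWS'. ROWS is JSON, a list that holds one entry, the list of rows, each a list of 7 numbers: the shift along the tool's x, y, z in m, then the turn, a rotation vector about the tool's x, y, z in rad, then the opening in per cent of the stroke, from 0 (shut) to 100 (fully open). A call has 1 to 5 rows; each row shifts and turns the commanded pose from where the row before left it, along the tool's axes as they then stand; what a row does not reach is not made up. A row lasts 1/12 s, in which the tool goes at most 41.7 mm and 7.16 degrees, less where a joint would pass 70% of its speed; a pose out of reach is approached as far as the arm can. A call with a gripper value outside its range is refused whole. The fingers move at their own pace and stop on an object; the grip force is fixed at half the most. Time passes only in rows, so rows that do not move let the fingers close. It gives the time, the measured TCP pose, the force, the opening and the grip force at its end, in the units of the state.
- status.observe(): the state, without advancing time (a new reading comes with each control period).
- read_camera(name): name is "side" or "top" or "wrist"; returns a dict with "image" (480x640x3 uint8, red, green, blue), "K" (3x3 intrinsics, pixels), "R" (3x3) and "t" (3): a world point X has camera coordinates R X + t. Camera axes: x right, y down, z forward; pixel columns grow to the right and rows downward; lengths in m; the calibration is good to about 2 mm. A picture is of the moment at which its call begins. There is no depth.
- r.finish_job(): hands the job in; it is judged then, once.
Trained networks look in a picture, given as the dict that the camera call returned (one of the last four; its "shot" number tells which), for a name from the list of things; names that differ only in an ending like _2 or _b are one class to them, and where a whole thing is asked for, a point or a joint stands for the part that bears it (a point fixed in the world has none). Each returns a list of dicts, best first, with "conf" (0 to 1); they miss things now and then, are a little off and sometimes report something else, mostly with a low value. They report only what shows in the picture. A call takes as long as a camera call.
- spotter.look_for(label, picture): "extent" ([left, top, right, bottom] in pixels, round what is visible of it).
- spotter.trace(label, picture): "pixels" (480x640 bool, what is visible of it) and "extent" ([left, top, right, bottom] in pixels, round what is visible of it).
The state is a dict: "t": time; "qpos": joint angles; "qd": joint speeds; "joint_efforts": joint torques, N m; "position": TCP position; "ee_rot": TCP orientation; "ft_force": force on the tool from outside, world axes, zero at the start; "torque": the same for the moment, N m; "width": finger opening in m; "gripper_force": force on a finger pad.
Only numpy, scipy, OpenCV 4.12 (cv2) and the standard library are available. Lean on these libraries where they do the work, as an engineer would, in place of code of your own. Each camera call takes 0.05 s, during which the arm holds its last target. There are 200 camera calls.

### The job

Hang the blue brush caddy on the green slotted stand: put its two rear hooks through the two open slots, lower it until its brass ears rest on the yellow spring catches, and let go of it there for a moment. Then press it down from above (the red pad is the place for it) until it drops fully home and both catches snap back over the ears. Leave the pot, plate, palette and paint tin where they are.

Things in the scene. Friction and masses are not known exactly. Their poses are not given: they have to be found in the camera images.
- stand: Green slotted stand, fixed: vertical plate 90 mm wide, 5 thick, 210 high, on a 12 mm base plate 150 wide (y), reaching 65 mm before and 105 behind the plate. Origin: table level, middle of the plate's front face; x points through the plate to its back, z up. Yellow spring catches at both sides of the plate. It may stand left or right of the robot.
- slots (a point): Stand's axes; 160 mm above its origin: the bottom edge of the two open slots, midway between them. Slots are centred 22 mm either side (y), each 16 mm wide and 40 high (160 to 200 mm above the table), solid above. The dark marks lower down are not slots.
- seat (a point): Stand's axes; 90 mm above its origin, on the plate's front face. When the caddy is locked its origin is here within 3 mm; hooked with ears resting on the catches, it is about 15 mm above here.
- caddy: Blue steel trough, about 0.32 kg, two upright ends joined by a wooden handle bar; stands loose on its floor at the start. Origin: underside, middle of the back plate's rear face; x points backwards out of the back plate (the way the hooks point, into the stand), z up. Runs from x = 0 to -150 mm, 76 wide, side walls 26 high, front end 95 high; back plate 80 wide, 119 high.
- hooks (a point): Caddy's axes; 8 mm behind and 70 mm above its origin, midway between its two steel hooks, which are 22 mm either side (y), 12 mm wide: neck at 70 to 80 mm height, 8 mm long, then a lip 6 mm thick from 80 down to 47 mm. They pass the slots with the caddy's underside 113 to 120 mm above the table (117 is midway), then lower behind the plate with 3 mm play.
- ears (a point): Caddy's axes; 5 mm in front of and 30 mm above its origin, midway between the two brass ears: round, 8 mm thick, sticking out sideways to 49 mm either side. They rest on the catches with the underside about 105 mm above the table (hooked, not locked); locked it is at 90 mm. The caddy's free front end may droop up to 0.07 rad.
- handle (a point): Middle of the caddy's handle bar: 75 mm in front of (x = -75) and 85 above its origin; the bar runs along the caddy's x, 14 mm wide, 24 high, with about 50 mm free below it and 60 mm of bar either way. Grip it from above, across.
- pad (a point): Middle of the top of the caddy's red press pad, 26 mm (x) by 36 (y), on the back plate, 16 mm in front of and 123 above its origin. Locked, it is 213 mm above the table, 3 mm above the stand's top. Pressing home takes a peak of about 8 to 15 N over 15 mm of travel, then it stops hard.
- catch_left (a joint): Slide of the yellow spring catch at the stand's +y side, in m: 0 = sprung fully in (as at rest), growing outwards, up to 0.009. The ear pushes it out about 0.005 on its way down; it springs back to 0 over the ear when locked. Spring 3.5 N at 0, 400 N/m.
- catch_right (a joint): The same at the stand's -y side.
- water_pot: Pink water pot, 76 mm across, 90 mm high, loose; origin at the middle of its underside. Leave alone.
- blue_plate: Blue ceramic plate, 170 mm across, 18 mm high, loose; origin at the middle of its underside. Leave alone.
- palette: White palette with colour wells, 110 x 80 x 12 mm, loose; origin at the middle of its underside. Leave alone.
- pan_tin: Brown tin of colour pans, 130 x 70 x 22 mm, loose; origin at the middle of its underside. Leave alone.

How it is judged:
On the way, in this order (a step that is already met when the one before it is completed fails the run):
1. the caddy is hooked in the slots, resting unlocked on the catches, and let go of (z of caddy in the frame of seat between 0.007 and 0.02 m and x of caddy in the frame of seat between -0.008 and 0.004 m and y of caddy in the frame of seat between -0.006 and 0.006 m and angle between the x axis of caddy and the x axis of stand, either way round below 0.2 rad and angle between caddy's own z axis and vertical below 0.2 rad and linear speed of caddy below 0.02 m/s and contact force between the fingers and caddy below 0.3 N), for 0.3 s.
2. the caddy is pressed fully home and both catches have sprung back (z of caddy in the frame of seat between -0.005 and 0.004 m and x of caddy in the frame of seat above -0.008 m and value of joint each of catch_left, catch_right below 0.002 m), for 0.2 s.
At the end, for the whole second after the job is handed in: The caddy hangs on the stand at rest and released, its origin at most 4 mm above the seat point, at most 8 mm in front of it and 6 mm sideways, tilted and turned less than 0.12 rad from the stand, with both spring catches back within 2 mm of fully in, over the ears (all of step 2 and x of caddy in the frame of seat below 0.004 m and y of caddy in the frame of seat between -0.006 and 0.006 m and angle between the x axis of caddy and the x axis of stand, either way round below 0.12 rad and angle between caddy's own z axis and vertical below 0.12 rad and linear speed of caddy below 0.01 m/s); the robot touches nothing.
It fails at once if the water pot, plate, palette or paint tin is moved more than 30 mm (distance of any of water_pot, blue_plate, palette, pan_tin from where it was at the start of the episode above 0.03 m).
It also fails if it takes over 64 s, if anything falls off the work surface, if the arm or the gripper's body presses on something with over 40 N, if the wrist force passes 120 N, or if a joint passes its speed limit or range.

## Working session

There is one attempt and no reset: what is moved stays moved. The work goes in short steps, Python scripts to look and compute and a shell command to move; the robot and the scene stay as the last step left them, time stands still between calls to the robot, and variables do not carry over. Pictures are saved under pics/ and viewed, at most 13 in all, crops included, and the job is handed in when it is done.

```bash
ls; mkdir -p pics; cat > h.py <<'E'
import numpy as np,cv2
from plant import status, read_camera, r, spotter
def save(p,n): cv2.imwrite('pics/'+n+'.png',p['image'][:,:,::-1])
E
python3 - <<'E'
from h import *
s=status.observe(); print(s)
for c in ('top','side'):
    p=read_camera(c); save(p,c+'0'); print(c,p['K'],p['R'],p['t'])
    for n in ('stand','caddy','handle','pad','water_pot','blue_plate','palette','pan_tin','hooks','ears','catch_left'):
        print(n,[(d['extent'],round(d['conf'],2)) for d in spotter.look_for(n,p)[:2]])
E
```

```text
pics
{'t': 0.0, 'qpos': array([-9.08423509e-01,  2.55736576e-01,  1.07012606e-01, -4.74596194e-04,
       -1.42390140e+00, -2.84608707e-01]), 'qd': array([ 7.25938713e-04,  5.15219867e-04,  2.66271225e-04,  4.18899598e-04,
       -1.32099185e-05,  8.35643931e-04]), 'joint_efforts': array([ 3.24416367e-03, -3.86630058e+01,  2.37942982e+01,  5.36507741e+00,
       -6.07354232e-03, -8.16647486e-06]), 'position': array([ 0.20272721, -0.51070644,  0.21260454]), 'ee_rot': array([-2.08129430e-04, -1.87726541e-01,  9.82220879e-01,  9.20934071e-04]), 'ft_force': array([ 0.02649388,  0.6454552 , -0.06338062]), 'torque': array([ 0.02906907, -0.02042881, -0.03518301]), 'gripper_force': 0.0, 'width': 0.08530742899438148}
top [[499.60124116   0.         319.14256205]
 [  0.         499.60124116 241.92482428]
 [  0.           0.           1.        ]] [[ 2.62012647e-02 -9.99654760e-01  1.96352948e-03]
 [-9.96046708e-01 -2.62733728e-02 -8.48567318e-02]
 [ 8.48790244e-02  2.67586619e-04 -9.96391228e-01]] [0.0027179  0.59535471 1.29506401]
stand [([203.8, 187.4, 279.6, 260.4], 0.61), ([380.8, 209.9, 4
[... 553 characters left out ...]
   319.32909681]
 [  0.         522.1327434  245.92922719]
 [  0.           0.           1.        ]] [[ 0.85932364 -0.51142869 -0.00189348]
 [-0.34113313 -0.57041976 -0.74716095]
 [ 0.38103946  0.64269899 -0.66464045]] [-0.50282964  0.26405296  1.46739337]
stand [([290.9, 166.9, 301.2, 184.8], 0.47)]
caddy [([330.6, 271.2, 389.2, 321.2], 0.91)]
handle [([328.4, 271.7, 388.8, 318.8], 0.73)]
pad [([332.4, 267.7, 391.3, 318.2], 0.98), ([361.1, 218.9, 380.3, 253.7], 0.67)]
water_pot [([359.2, 219.9, 379.4, 254.6], 0.69)]
blue_plate []
palette []
pan_tin [([365.2, 378.0, 415.5, 406.7], 0.74)]
hooks []
ears [([333.6, 271.3, 390.8, 318.5], 0.78), ([289.2, 171.9, 300.1, 185.1], 0.42)]
catch_left []
```

```bash
python3 - <<'E'
import cv2,numpy as np
a=cv2.imread('pics/top0.png');b=cv2.imread('pics/side0.png')
c=cv2.resize(a[170:300,190:460],None,fx=2.9,fy=2.9,interpolation=cv2.INTER_CUBIC);cv2.imwrite('pics/top0c.png',c);print(c.shape)
c=cv2.resize(b[120:340,240:460],None,fx=2.7,fy=2.7,interpolation=cv2.INTER_CUBIC);cv2.imwrite('pics/side0c.png',c)
E
```

```text
(377, 783, 3)
```

View pics/top0c.png

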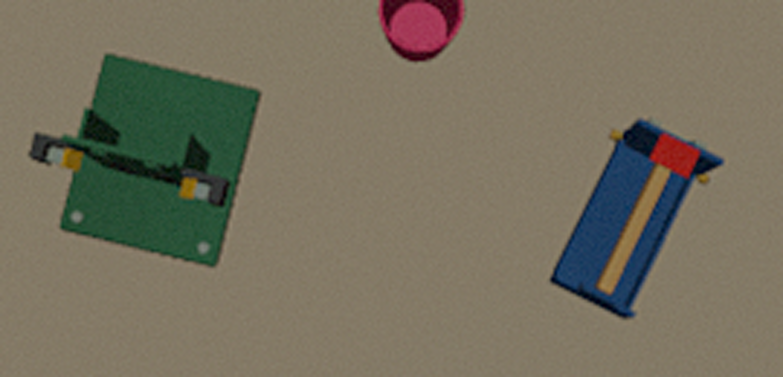

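View pics/side0c.png

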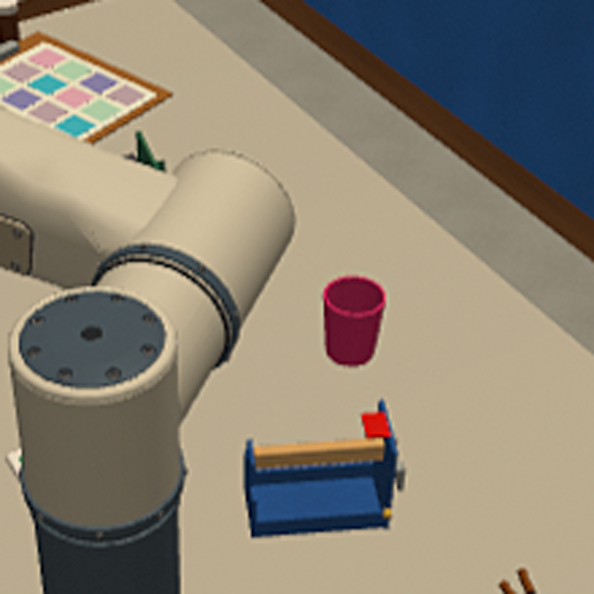

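The top view shows the stand left (base corners near crop (107,55), (260,92), (215,266), (62,228), short side facing the robot). The caddy is on the right, with its red pad at crop (676,155) and its bar from (660,170) to (607,292). Nothing blocks the path between them. Next I fit both poses from these points.

```bash
cat >> h.py <<'E'
from scipy.optimize import least_squares
def proj(p,X): c=X@p['R'].T+p['t']; c=c@p['K'].T; return c[:,:2]/c[:,2:]
def place(q,P): # q=x,y,yaw
    c,s=np.cos(q[2]),np.sin(q[2]); P=np.asarray(P,float)
    return np.c_[q[0]+c*P[:,0]-s*P[:,1],q[1]+s*P[:,0]+c*P[:,1],P[:,2]+(q[3] if len(q)>3 else 0)]
def fit(p,P,uv,q0):
    s=least_squares(lambda q:(proj(p,place(q,P))-uv).ravel(),q0,loss='soft_l1')
    print('fit',np.round(s.x,4),'res',np.round(s.fun.reshape(-1,2),1).tolist()); return s.x
E
python3 - <<'E'
from h import *
p=read_camera('top')
f=lambda a:np.array(a,float)/2.9+[190,170]
S=fit(p,[[.105,.075,.012],[.105,-.075,.012],[-.065,-.075,.012],[-.065,.075,.012]],f([[107,55],[260,92],[215,266],[62,228]]),[.6,.2,0])
C=fit(p,[[-.016,0,.123],[-.005,.049,.03],[-.005,-.049,.03],[-.15,.038,.095],[-.15,-.038,.095],[-.012,0,.097],[-.138,0,.097]],f([[676,155],[616,135],[703,179],[553,280],[630,315],[661,168],[607,292]]),[.6,-.2,0])
# red pad & bar masks
im=p['image'].astype(int)
m=(im[...,0]>150)&(im[...,1]<60)&(im[...,2]<60); v,u=np.nonzero(m); k=(u>370)&(u<460)&(v>200)&(v<290);print('red',u[k].mean(),v[k].mean(), proj(p,place(C,[[-.016,0,.123]])))
s=status.observe();print(s['position'],'handle',place(C,[[-.075,0,.085]]))
print('seat',place(S,[[0,0,.09]]),'stand-handle target locked',place(S,[[-.075,0,.175]]))
E
```

```text
fit [ 0.6167  0.2209 -0.2172] res [[-0.4, -1.0], [0.8, -0.5], [0.5, 0.9], [-1.2, 0.5]]
fit [ 0.6509 -0.2388 -0.4556] res [[-1.6, 1.0], [-2.8, -0.1], [0.3, 1.8], [0.8, -0.5], [1.5, 1.6], [2.2, -3.7], [-1.9, -1.9]]
red 422.2330097087379 222.95145631067962 [[421.51036629 224.42181352]]
[ 0.20290293 -0.5111933   0.21348811] handle [[ 0.58350748 -0.20578861  0.085     ]]
seat [[0.6167459  0.22094641 0.09      ]] stand-handle target locked [[0.54350735 0.23710544 0.175     ]]
```

```bash
cat >> h.py <<'E'
from scipy.spatial.transform import Rotation as Ro
def go(pos,yaw):
    "print shift (tool axes now) and turn that follows, tool x toward yaw (tool down)"
    s=status.observe(); q=s['ee_rot']; R=Ro.from_quat([q[1],q[2],q[3],q[0]])
    T=Ro.from_euler('z',yaw)*Ro.from_euler('x',np.pi)
    print('t',round(s['t'],2),'pos',np.round(s['position'],4),'F',np.round(s['ft_force'],1),'shift',np.round(R.inv().apply(np.array(pos)-s['position']),4),'turn',np.round((R.inv()*T).as_rotvec(),4),'w',round(s['width'],4))
E
python3 - <<'E'
from h import *
p=read_camera('top')
f=lambda a:np.array(a,float)/2.9+[190,170]
C=fit(p,[[-.016,0,.123],[-.005,.049,.03],[-.005,-.049,.03],[-.15,.038,.095],[-.15,-.038,.095],[-.138,0,.097]],f([[676,155],[616,135],[703,179],[553,280],[630,315],[607,292]]),[.6,-.2,0])
h=place(C,[[-.075,0,.21]])[0];print(h)
go(h,C[2]+np.pi)
E
```

```text
fit [ 0.6519 -0.2405 -0.4585] res [[-0.9, 0.6], [-2.2, -0.5], [0.9, 1.5], [1.4, -1.0], [2.0, 1.2], [-1.4, -2.3]]
[ 0.58459815 -0.20730585  0.21      ]
t 1.3 pos [ 0.2029 -0.5112  0.2135] F [-0.4  0.1  1. ] shift [-0.4669  0.1417  0.0035] turn [0.     0.     0.8363] w 0.0854
```

```bash
M="python3 -m handwheel"; python3 -m handwheel '[[[-0.0389,0.0118,0,0,0,0,100],[-0.0389,0.0118,0,0,0,0,100],[-0.0389,0.0118,0,0,0,0,100],[-0.0389,0.0118,0,0,0,0,100]]]'; python3 -m handwheel '[[[-0.0389,0.0118,0,0,0,0,100],[-0.0389,0.0118,0,0,0,0,100],[-0.0389,0.0118,0,0,0,0,100],[-0.0389,0.0118,0,0,0,0,100]]]'; python3 -m handwheel '[[[-0.0389,0.0118,0,0,0,0,100],[-0.0389,0.0118,0,0,0,0,100],[-0.0389,0.0118,0,0,0,0,100],[-0.0389,0.0118,0,0,0,0,100]]]'; python3 -m handwheel '[[[0,0,0,0,0,0.12,100],[0,0,0,0,0,0.12,100],[0,0,0,0,0,0.12,100],[0,0,0,0,0,0.12,100]]]'; python3 -m handwheel '[[[0,0,0,0,0,0.12,100],[0,0,0,0,0,0.12,100],[0,0,0,0,0,0.116,100],[0,0,0,0,0,0,100]]]'
python3 - <<'E'
from h import *
go([0.5846,-.2073,.21],-.4585+np.pi)
p=read_camera('wrist'); save(p,'w1'); print(p['K'],p['R'],p['t'])
P=[[-.016,0,.123],[-.005,.049,.03],[-.005,-.049,.03],[-.15,.038,.095],[-.15,-.038,.095],[-.138,0,.097]]
print(proj(p,place([.6519,-.2405,-.4585],P)).round())
E
```

```text
t: 1.63
position: [0.3311, -0.4088, 0.2137]
ee_rot: [0.0, -0.187, 0.982, -0.0]
ft_force: [0.9, -1.2, 0.5]
width: 0.0857
gripper_force: 0.0
t: 1.97
position: [0.4587, -0.3071, 0.2138]
ee_rot: [0.0, -0.188, 0.982, -0.0]
ft_force: [-0.0, -1.7, 0.3]
width: 0.0853
gripper_force: 0.0
t: 2.3
position: [0.5859, -0.2058, 0.2137]
ee_rot: [0.0, -0.188, 0.982, -0.0]
ft_force: [-0.0, -0.7, -0.1]
width: 0.0853
gripper_force: 0.0
t: 2.63
position: [0.5848, -0.207, 0.2132]
ee_rot: [-0.0, 0.054, 0.999, -0.0]
ft_force: [-1.2, -0.3, -1.0]
width: 0.0851
gripper_force: 0.0
t: 2.97
position: [0.5846, -0.2074, 0.2134]
ee_rot: [-0.0, 0.229, 0.973, -0.0]
ft_force: [0.3, -0.6, -0.1]
width: 0.0851
gripper_force: 0.0
t 2.97 pos [ 0.5846 -0.2074  0.2134] F [ 0.3 -0.6 -0.1] shift [-0.      0.0001  0.0034] turn [-0.     -0.0002 -0.0038] w 0.0851
[[373.51196228   0.         323.90841104]
 [  0.         373.51196228 236.51111703]
 [  0.           0.           1.        ]] [[ 4.45903279e-01  8.95081137e-01  1.54237418e-04]
 [ 8.51676910e-01 -4.24333557e-01  3.07550766e-01]
 [ 2.75348337e-01 -1.37006534e-01 -9.51531661e-01]] [-0.07522663 -0.62633747  0.18998318]
[[324. 308.]
 [373. 272.]
 [275. 272.]
 [377. 120.]
 [270. 121.]
 [323. 138.]]
```

View pics/w1.png

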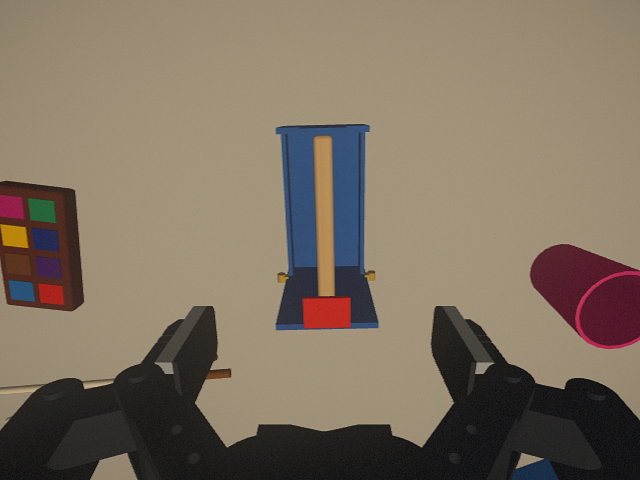

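The wrist view shows the caddy between the open fingers: pad centre about (327,313), front-end corners (276,128)/(369,126), ears at (278,278)/(375,275). It is slightly turned from my estimate, so I refit.

```bash
python3 - <<'E'
from h import *
p=read_camera('wrist')
P=[[-.016,0,.123],[-.005,.049,.03],[-.005,-.049,.03],[-.15,.038,.095],[-.15,-.038,.095],[-.138,0,.097],[-.029,0,.097],[0,.04,.119],[0,-.04,.119]]
uv=np.array([[327,312.5],[375,276],[278,279],[369,126.5],[276,128],[322.5,137],[326.5,297],[378,327],[276,329]])
C=fit(p,P,uv,[.65,-.24,-.4585])
C4=fit(p,P,uv,[.65,-.24,-.4585,0])
h=place(C,[[-.075,0,.077]])[0];print(h); go(h,C[2]+np.pi)
E
```

```text
fit [ 0.6571 -0.2399 -0.4321] res [[-0.2, 0.5], [0.3, -1.0], [-0.6, -1.8], [6.6, -0.8], [-6.6, 0.3], [0.3, 7.4], [-0.3, -14.4], [0.6, 0.6], [-0.2, 0.8]]
fit [ 0.6574 -0.2401 -0.4322 -0.0011] res [[-0.2, 0.2], [0.2, -1.1], [-0.5, -2.0], [6.4, -0.3], [-6.3, 0.8], [0.4, 7.8], [-0.3, -14.5], [0.4, 0.3], [-0.0, 0.4]]
[ 0.58897849 -0.20853925  0.077     ]
t 3.07 pos [ 0.5845 -0.2074  0.2134] F [-0.8 -1.3  0.4] shift [-0.0045  0.0009  0.1364] turn [-0.     -0.0001 -0.0225] w 0.0854
```

```bash
python3 -m handwheel '[[[-0.0045,0.001,0.0,0,0,-0.0225,100],[0,0,0.034,0,0,0,100],[0,0,0.034,0,0,0,100],[0,0,0.034,0,0,0,100],[0,0,0.034,0,0,0,100]]]';python3 -m handwheel '[[[0,0,0,0,0,0,100],[0,0,0,0,0,0,40],[0,0,0,0,0,0,0],[0,0,0,0,0,0,0],[0,0,0,0,0,0,0]]]';python3 -m handwheel '[[[0,0,0,0,0,0,0],[0,0,0,0,0,0,0],[0,0,0,0,0,0,0],[0,0,0,0,0,0,0],[0,0,0,0,0,0,0]]]'
python3 -m handwheel '[[[0,0,-0.01,0,0,0,0],[0,0,-0.04,0,0,0,0],[0,0,-0.04,0,0,0,0],[0,0,-0.04,0,0,0,0],[0,0,-0.04,0,0,0,0]]]'
python3 - <<'E'
from h import *
# pre-hook pose: caddy 60 mm in front of the plate, underside 117
S=[.6167,.2209,-.2172]
h=place(S,[[-.135,0,.250]])[0];print(h); go(h,S[2]+np.pi)
E
```

```text
t: 3.48
position: [0.5893, -0.2085, 0.0762]
ee_rot: [0.0, 0.214, 0.977, 0.0]
ft_force: [0.1, 1.4, -0.2]
width: 0.0854
gripper_force: 0.0
t: 3.9
position: [0.5907, -0.2088, 0.0802]
ee_rot: [0.002, 0.216, 0.976, 0.0]
ft_force: [-0.5, -0.4, -0.3]
width: 0.0387
gripper_force: 0.0
t: 4.32
position: [0.5894, -0.2092, 0.0787]
ee_rot: [0.001, 0.216, 0.976, -0.001]
ft_force: [-1.3, -2.3, 6.1]
width: 0.0088
gripper_force: 59.2
t: 4.73
position: [0.5886, -0.208, 0.2499]
ee_rot: [0.0, 0.216, 0.976, 0.0]
ft_force: [1.7, -1.4, 0.4]
width: 0.0001
gripper_force: 0.0
[0.48487187 0.24999199 0.25      ]
t 4.73 pos [ 0.5886 -0.208   0.2499] F [ 1.7 -1.4  0.4] shift [2.872e-01 3.716e-01 1.000e-04] turn [ 0.0006  0.     -0.2182] w 0.0001
```

```bash
python3 -m handwheel '[[[0,0,0,0,0,0,100],[0,0,0,0,0,0,100],[0,0,0,0,0,0,100],[0,0,0,0,0,0,100],[0,0,0,0,0,0,100]]]' | head -2
python3 - <<'E'
from h import *
p=read_camera('wrist');save(p,'w2'); print(p['R'],p['t'],status.observe()['position'])
q=read_camera('side')
cv2.imwrite('pics/s2.png',np.vstack([cv2.resize(p['image'][:,:,::-1],(500,375)),cv2.resize(q['image'][230:340,300:440,::-1],(500,220*1))]))
E
```

```text
t: 5.15
position: [0.5884, -0.2082, 0.246]
[[ 4.21841643e-01  9.06669458e-01 -3.50868425e-04]
 [ 8.63545666e-01 -4.01659660e-01  3.04890800e-01]
 [ 2.76294247e-01 -1.28918627e-01 -9.52387252e-01]] [-0.05952406 -0.64163057  0.2211565 ] [ 0.58852672 -0.20827553  0.24614674]
```

View pics/w2.png

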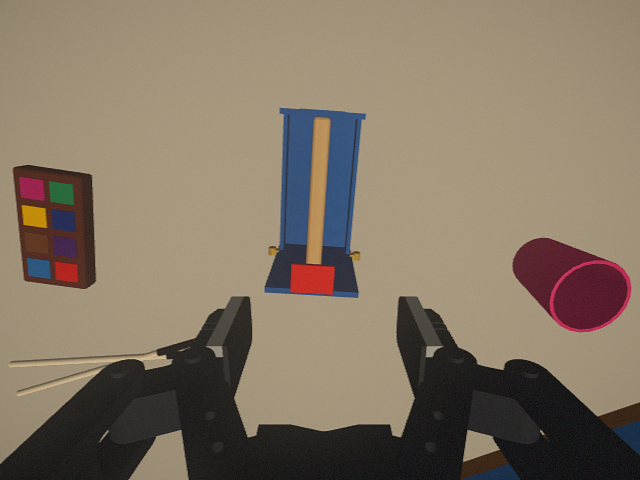

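The caddy stayed upright but the grip slid off; it is now turned a little, with the pad at (312,279). The narrow opening and upward force suggest I pinched only the bar's top edge. I'll check the bar's height.

```bash
python3 - <<'E'
from h import *
print('tips',r.tips_ahead)
p=read_camera('wrist')
im=p['image'].astype(int)
P=[[-.016,0,.123],[-.005,.049,.03],[-.005,-.049,.03],[0,.04,.119],[0,-.04,.119]]
uv=np.array([[312.5,279],[359,256.5],[269.5,252],[357.5,294.5],[265.5,291]])
C=fit(p,P,uv,[.65,-.24,-.4])
C4=fit(p,P,uv,[.65,-.24,-.4,0])
for v in (130,160,190,220,250):
    row=im[v,300:345]; m=(row[:,0]-row[:,2]>60)&(row[:,0]>120); u=np.nonzero(m)[0]+300
    print(v,u.min(),u.max())
for z in (.06,.075,.085,.097):
    print(z,proj(p,place(C,[[-.075,.007,z],[-.075,-.007,z],[-.135,0,z],[-.015,0,z]])).round(1).tolist())
print(proj(p,place(C,[[-.15,.038,.095],[-.15,-.038,.095],[-.15,.038,.0],[-.15,.034,.095]])).round(1).tolist())
s=status.observe();print('tcp px',proj(p,s['position'][None]),C, 'campos',-p['R'].T@p['t'])
E
```

```text
tips 0.011
fit [ 0.6442 -0.2456 -0.4884] res [[-0.2, -0.1], [1.0, -1.8], [-0.7, -1.8], [1.0, 2.0], [-0.9, 1.0]]
fit [ 0.6477 -0.2476 -0.4837 -0.009 ] res [[-0.3, -0.1], [-0.2, -1.4], [0.3, -1.0], [-0.3, 1.2], [0.5, 0.7]]
130 314 329
160 312 327
190 310 325
220 309 323
250 307 321
0.06 [[324.5, 194.1], [309.6, 193.3], [320.2, 127.3], [314.2, 253.5]]
0.075 [[324.5, 197.4], [309.0, 196.6], [320.1, 127.8], [313.8, 259.0]]
0.085 [[324.5, 199.7], [308.6, 198.9], [320.0, 128.1], [313.5, 262.9]]
0.097 [[324.6, 202.7], [308.0, 201.9], [319.8, 128.6], [313.2, 267.9]]
[[368.7, 111.4], [272.6, 106.1], [358.3, 112.6], [363.7, 111.2]]
tcp px [[323.60188103 290.19167704]] [ 0.64418725 -0.24559383 -0.4883809 ] campos [ 0.51815205 -0.17534348  0.40656984]
```

```bash
cat >> h.py <<'E'
def back(p,uv,z):
    d=np.c_[np.asarray(uv,float),np.ones(len(uv))]@np.linalg.inv(p['K']).T@p['R']; c=-p['R'].T@p['t']
    return c+d*((z-c[2])/d[:,2])[:,None]
E
python3 - <<'E'
from h import *
p=read_camera('wrist')
for z in (.07,.09):
    B=back(p,[[322,130],[320,160],[318,190],[316.5,220],[314.5,250]],z); k=np.polyfit(B[:,0],B[:,1],1); print(z,'yaw',np.arctan(k[0]),B[[0,-1]])
    pd=back(p,[[312.5,279]],.123)[0]; y=np.arctan(k[0]); h=pd-.064*np.array([np.cos(y),np.sin(y),0]); print(h, 'on line',np.polyval(k,h[0]))
    h[1]=np.polyval(k,h[0]); h[2]=.062; go(h,y+np.pi)
E
```

```text
0.07 yaw -0.5011313497717306 [[ 0.52762875 -0.1816998   0.07      ]
 [ 0.624836   -0.23505629  0.07      ]]
[ 0.57428499 -0.20736999  0.123     ] on line -0.2073604818150756
t 5.35 pos [ 0.5888 -0.2084  0.2468] F [ 0.2 -0.2  0.1] shift [ 0.0134 -0.0051  0.1848] turn [-0.0004 -0.0012  0.0654] w 0.0855
0.09 yaw -0.5011313497717295 [[ 0.5270674  -0.18132417  0.09      ]
 [ 0.61850177 -0.23151196  0.09      ]]
[ 0.57428499 -0.20736999  0.123     ] on line -0.20728618784702696
t 5.35 pos [ 0.5888 -0.2084  0.2468] F [ 0.2 -0.2  0.1] shift [ 0.0134 -0.005   0.1848] turn [-0.0004 -0.0012  0.0654] w 0.0855
```

```bash
python3 -m handwheel '[[[0.0125,-0.005,0.025,0,0,0.066,100],[0,0,0.04,0,0,0,100],[0,0,0.04,0,0,0,100],[0,0,0.04,0,0,0,100],[0,0,0.04,0,0,0,100]]]';python3 -m handwheel '[[[0,0,0,0,0,0,80],[0,0,0,0,0,0,60],[0,0,0,0,0,0,40],[0,0,0,0,0,0,30],[0,0,0,0,0,0,20]]]';python3 -m handwheel '[[[0,0,0,0,0,0,10],[0,0,0,0,0,0,0],[0,0,0,0,0,0,0],[0,0,0,0,0,0,0],[0,0,0,0,0,0,0]]]';python3 -m handwheel '[[[0,0,0,0,0,0,0],[0,0,0,0,0,0,0],[0,0,0,0,0,0,0]]]'
python3 - <<'E'
from h import *
a=read_camera('wrist');b=read_camera('side')
cv2.imwrite('pics/g2.png',np.hstack([cv2.resize(a['image'][:,:,::-1],(400,300)),cv2.resize(b['image'][200:335,300:480,::-1],(400,300))]))
E
```

```text
t: 5.77
position: [0.5752, -0.2077, 0.061]
ee_rot: [0.0, 0.248, 0.969, 0.0]
ft_force: [1.5, 1.4, 0.1]
width: 0.0854
gripper_force: 0.0
t: 6.18
position: [0.5776, -0.2081, 0.0655]
ee_rot: [0.003, 0.248, 0.969, 0.0]
ft_force: [0.1, -0.5, 0.3]
width: 0.0251
gripper_force: 0.0
t: 6.6
position: [0.5766, -0.2087, 0.0647]
ee_rot: [0.002, 0.248, 0.969, -0.0]
ft_force: [-1.0, -2.3, 6.5]
width: 0.0125
gripper_force: 61.4
t: 6.85
position: [0.5766, -0.2087, 0.0647]
ee_rot: [0.002, 0.248, 0.969, -0.0]
ft_force: [-1.8, -1.7, 7.0]
width: 0.0125
gripper_force: 61.4
```

View pics/g2.png

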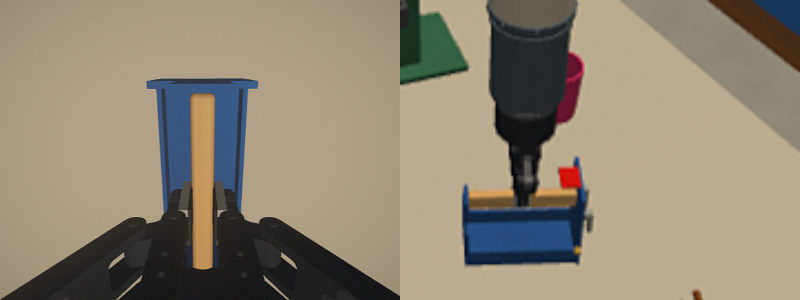

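It is now gripped: opening 12.5 mm and stable, the fingers well past the bar in the side view. I lift gently.

```bash
python3 -m handwheel '[[[0,0,-0.005,0,0,0,0],[0,0,-0.01,0,0,0,0],[0,0,-0.01,0,0,0,0],[0,0,-0.01,0,0,0,0],[0,0,0,0,0,0,0]]]';python3 -m handwheel '[[[0,0,-0.02,0,0,0,0],[0,0,-0.03,0,0,0,0],[0,0,-0.03,0,0,0,0],[0,0,-0.03,0,0,0,0],[0,0,-0.03,0,0,0,0]]]'
python3 - <<'E'
from h import *
a=read_camera('wrist');save(a,'w3')
S=[.6167,.2209,-.2172]
h=place(S,[[-.145,0,.250]])[0];print(h); go(h,S[2]+np.pi)
im=a['image'].astype(int); m=(im[...,0]>150)&(im[...,1]<60)&(im[...,2]<60); v,u=np.nonzero(m);print(u.mean() if len(u) else 0,v.mean() if len(v) else 0,len(u))
E
```

```text
t: 7.37
position: [0.5772, -0.2082, 0.1006]
ee_rot: [0.002, 0.248, 0.969, -0.0]
ft_force: [0.9, 0.3, -2.1]
width: 0.0123
gripper_force: 60.1
t: 7.78
position: [0.5752, -0.2075, 0.2389]
ee_rot: [-0.0, 0.248, 0.969, 0.0]
ft_force: [1.6, -0.5, -2.9]
width: 0.0127
gripper_force: 60.0
[0.47510682 0.25214696 0.25      ]
t 7.83 pos [ 0.5775 -0.2092  0.2463] F [ 1.9 -1.5  4.9] shift [ 0.3115  0.3553 -0.0067] turn [-0.0005  0.011  -0.2843] w 0.0123
78.14021164021165 298.98148148148147 378
```

```bash
python3 -m handwheel '[[[0.01,0.0115,0,0,0,0,0],[0.02,0.023,0,0,0,0,0],[0.0225,0.0255,0,0,0,0,0],[0.0225,0.0255,0,0,0,0,0],[0.0225,0.0255,0,0,0,0,0]]]';python3 -m handwheel '[[[0.0225,0.0255,0,0,0,0,0],[0.0225,0.0255,0,0,0,0,0],[0.0225,0.0255,0,0,0,0,0],[0.0225,0.0255,0,0,0,0,0],[0.0225,0.0255,0,0,0,0,0]]]';python3 -m handwheel '[[[0.0225,0.0255,0,0,0,0,0],[0.0225,0.0255,0,0,0,0,0],[0.0225,0.0255,0,0,0,0,0],[0.0215,0.0255,0,0,0,0,0],[0.012,0.015,0,0,0,0,0]]]';python3 -m handwheel '[[[0,0,0,0,0,-0.07,0],[0,0,0,0,0,-0.07,0],[0,0,0,0,0,-0.07,0],[0,0,0,0,0,-0.07,0],[0,0,0,0,0,0,0]]]'
python3 - <<'E'
from h import *
S=[.6167,.2209,-.2172]
h=place(S,[[-.145,0,.250]])[0];print(h); go(h,S[2]+np.pi)
for c in ('wrist','top','side'):
    p=read_camera(c); save(p,'p_'+c)
    a=p['image'][...,::-1]
    if c=='wrist': W=cv2.resize(a,(400,300)); Rw,tw=p['R'],p['t']; print(Rw,tw)
    if c=='top': T=cv2.resize(a[150:300,180:380],(400,300))
    if c=='side': Sd=cv2.resize(a[100:250,180:380],(400,300))
cv2.imwrite('pics/comb.png',np.vstack([np.hstack([W,T]),np.hstack([Sd,Sd*0])]))
E
```

```text
t: 8.25
position: [0.5424, -0.0618, 0.2366]
ee_rot: [-0.001, 0.248, 0.969, 0.0]
ft_force: [0.2, 0.3, -4.0]
width: 0.012
gripper_force: 60.0
t: 8.67
position: [0.5048, 0.1042, 0.2369]
ee_rot: [-0.0, 0.248, 0.969, 0.0]
ft_force: [0.7, -0.6, -4.3]
width: 0.0125
gripper_force: 60.0
t: 9.08
position: [0.4721, 0.2566, 0.2366]
ee_rot: [-0.001, 0.247, 0.969, 0.0]
ft_force: [0.3, 0.1, -3.9]
width: 0.0122
gripper_force: 60.0
t: 9.5
position: [0.4731, 0.2537, 0.2368]
ee_rot: [-0.001, 0.109, 0.994, -0.0]
ft_force: [-0.2, -0.2, -3.3]
width: 0.0125
gripper_force: 60.1
[0.47510682 0.25214696 0.25      ]
t 9.5 pos [0.4731 0.2537 0.2368] F [-0.2 -0.2 -3.3] shift [-0.0023 -0.0011 -0.0132] turn [-0.0005 -0.0012 -0.0016] w 0.0125
[[ 2.16991093e-01  9.76173570e-01 -1.61029258e-04]
 [ 9.29165440e-01 -2.06491199e-01  3.06615346e-01]
 [ 2.99276546e-01 -6.66824220e-02 -9.51833496e-01]] [-0.35024628 -0.434689    0.27697633]
```

View pics/comb.png

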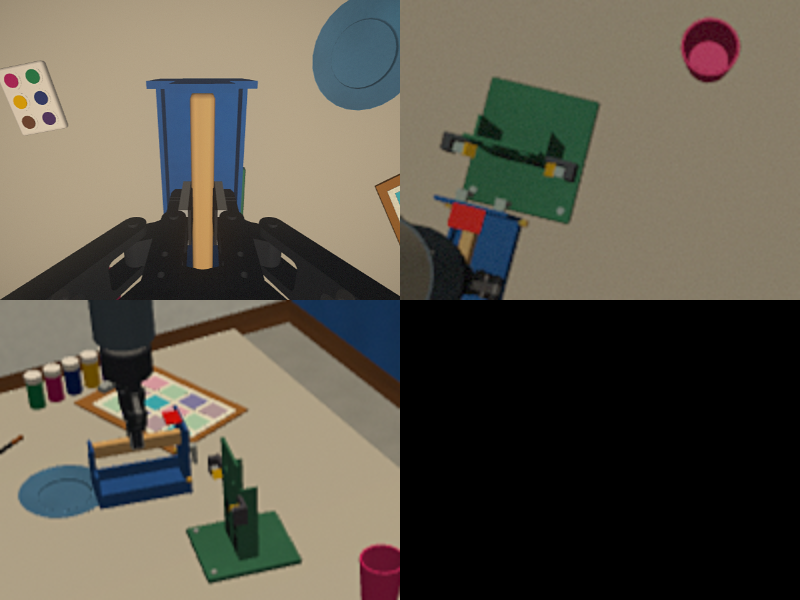

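The caddy is held in front of the stand with its hooks facing the plate. I lower it to hooking height and compare it with the stand in the top camera.

```bash
python3 -m handwheel '[[[-0.002,-0.001,0.02,0,0,-0.002,0],[0,0,0.02,0,0,0,0],[0,0,0.015,0,0,0,0],[0,0,0,0,0,0,0],[0,0,0,0,0,0,0]]]'
python3 - <<'E'
from h import *
S=[.6167,.2209,-.2172]
go(place(S,[[-.145,0,.1817]])[0],S[2]+np.pi)
p=read_camera('top');save(p,'t4'); a=p['image'][175:275,195:295,::-1]
cv2.imwrite('pics/t4c.png',cv2.resize(a,(600,600),interpolation=cv2.INTER_CUBIC))
E
```

```text
t: 10.07
position: [0.4753, 0.2516, 0.1822]
ee_rot: [-0.0, 0.11, 0.994, -0.001]
ft_force: [-0.3, -0.1, -2.3]
width: 0.0126
gripper_force: 60.0
t 10.07 pos [0.4753 0.2516 0.1822] F [-0.3 -0.1 -2.3] shift [0.0003 0.0004 0.0005] turn [-0.0016 -0.0007 -0.0036] w 0.0126
```

View pics/t4c.png

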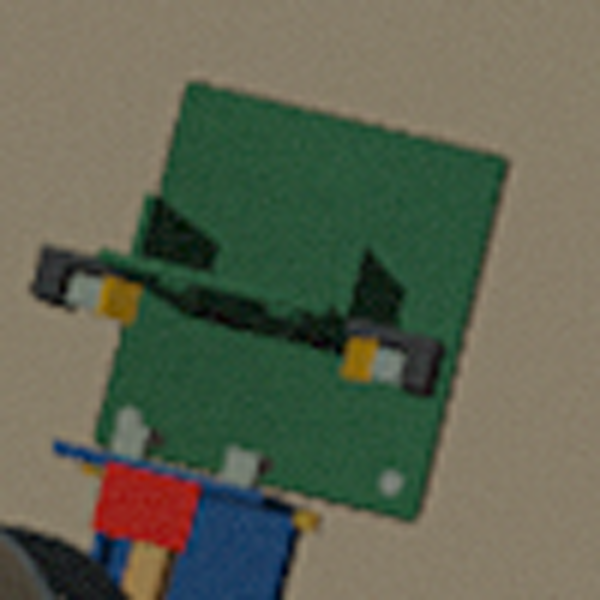

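The top crop shows the stand base corners at (190,83), (508,157) and (415,520), and the yellow catches at (120,299) and (361,360). The hooks are at (130,440) and (240,468), and the pad is centred at (148,507). I compute the lateral offset between them.

```bash
python3 - <<'E'
from h import *
p=read_camera('top'); f=lambda a:np.array(a,float)/6+[195-5/12,175-5/12]
# stand base edges via mask + approxPoly on first image
a=cv2.imread('pics/top0.png').astype(int); g=(a[...,1]-a[...,2]>25)&(a[...,1]>a[...,0]); g[:,:195]=0; g[:,300:]=0
c=max(cv2.findContours(g.astype(np.uint8),0,1)[0],key=cv2.contourArea); hull=cv2.convexHull(c)
q=cv2.approxPolyDP(hull,4,True)[:,0]; print(q.tolist())
S0=fit(p,[[.105,.075,.012],[.105,-.075,.012],[-.065,-.075,.012]],f([[190,83],[508,157],[415,520]]),[.6,.2,-.2])
S=np.array([.6167,.2209,-.2172])
inv=lambda S,X:(X[:,:2]-S[:2])@np.array([[np.cos(S[2]),-np.sin(S[2])],[np.sin(S[2]),np.cos(S[2])]])
for z in (.125,.14): 
  Y=back(p,f([[120,299],[361,360]]),z); print('catch',z,inv(S0,Y).round(4).tolist(),'yaw',np.arctan2(*(Y[1]-Y[0])[:2])-np.pi/2*0)
P=[[-.003,.018,.123],[-.003,-.018,.123],[-.029,-.018,.123],[-.029,.018,.123],[-.005,-.047,.034],[0,.04,.119]]
C=fit(p,P,f([[108,462],[203,485],[187,550],[93,532],[307,520],[55,445]]),[.55,.23,-.2,.117])
Cf=fit(p,np.array(P)+[0,0,.117],f([[108,462],[203,485],[187,550],[93,532],[307,520],[55,445]]),[.55,.23,-.2])
for s in (S0,S): print('caddy in stand',inv(s,Cf[None,:2]),Cf[2]-s[2],'tcp',inv(s,status.observe()['position'][None]))
print('hooks px',(proj(p,place(np.r_[Cf,.117],[[.008,.022,.08],[.008,-.022,.08]]))-[195,175])*6)
E
```

```text
[[226, 189], [278, 202], [263, 261], [211, 248], [212, 217]]
fit [ 0.6178  0.2231 -0.2132] res [[-0.7, -0.8], [0.3, -0.1], [0.3, 0.9]]
catch 0.125 [[-0.0062, 0.0522], [-0.0071, -0.0495]] yaw -2.919518738731837
catch 0.14 [[-0.0072, 0.0487], [-0.0081, -0.0517]] yaw -2.919518738731836
fit [ 0.5498  0.2407 -0.1932  0.0868] res [[0.1, 0.3], [-0.3, -0.0], [-0.3, 0.3], [-0.1, -0.1], [0.3, -0.4], [0.2, -0.1]]
fit [ 0.5483  0.2347 -0.1932] res [[-0.1, 0.2], [-0.0, -0.1], [-0.1, 0.6], [-0.3, 0.0], [1.0, -0.3], [-0.2, -0.3]]
caddy in stand [[-0.07042997 -0.00338339]] 0.0199525311692009 tcp [[-0.14446133 -0.001273  ]]
caddy in stand [[-0.06977981 -0.00126754]] 0.023970965096988706 tcp [[-0.14381904  0.00054535]]
hooks px [[125.46731506 437.62692488]
 [237.43636469 462.63796306]]
```

```bash
python3 - <<'E'
from h import *
A=[];B=[]
for c in ('top','side'):
    p=read_camera(c); im=p['image'].astype(int); m=((im[...,0]>140)&(im[...,1]<70)&(im[...,2]<70)).astype(np.uint8)
    n,l,st,ce=cv2.connectedComponentsWithStats(m); k=[i for i in range(1,n) if st[i,4]>40]; print(c,[(st[i].tolist(),ce[i].round(1).tolist()) for i in k])
    lf=[(d['extent'],round(d['conf'],2)) for d in spotter.look_for('pad',p)[:2]]; print(lf)
    if c=='side': cv2.imwrite('pics/s4c.png',cv2.resize(p['image'][150:275,230:380,::-1],(720,600),interpolation=cv2.INTER_CUBIC))
    A.append(p); B.append(ce[max(k,key=lambda i:-abs(ce[i][0]-(220 if c=='top' else 262)))])
X=cv2.triangulatePoints(*[p['K']@np.c_[p['R'],p['t']] for p in A],*[np.array(b,float) for b in B]);X=(X[:3]/X[3]).T;print('pad',X,[proj(p,X)-b for p,b in zip(A,B)])
E
```

```text
top [([210, 252, 18, 14, 173], [218.4, 258.6]), ([512, 262, 10, 10, 60], [516.7, 266.7])]
[([196.9, 243.3, 251.0, 316.9], 0.71)]
side [([263, 169, 10, 7, 49], [267.7, 172.4]), ([403, 378, 9, 9, 69], [406.8, 382.5])]
[([227.8, 168.1, 279.8, 218.3], 0.91)]
pad [[0.53503241 0.23878992 0.24054544]] [array([[ 0.22746614, -0.43968373]]), array([[-0.31384786,  0.00813022]])]
```

View pics/s4c.png

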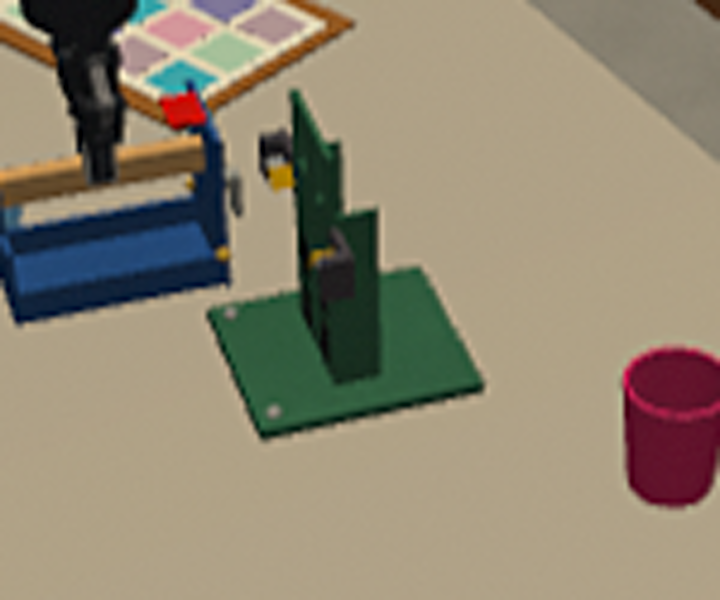

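The side view shows the caddy level with the slots, and the triangulated pad height is 0.2405, so the underside is at 0.1175 as needed. I shift 2 mm to +y and advance.

```bash
python3 -m handwheel '[[[-0.01,0.002,0,0,0,0,0],[-0.015,0,0,0,0,0,0],[-0.012,0,0,0,0,0,0],[-0.008,0,0,0,0,0,0],[0,0,0,0,0,0,0]]]';python3 -m handwheel '[[[-0.004,0,0,0,0,0,0],[-0.004,0,0,0,0,0,0],[-0.004,0,0,0,0,0,0],[0,0,0,0,0,0,0]]]'
python3 - <<'E'
from h import *
S=[.6175,.2225,-.215]
go(place(S,[[-.0765,0,.1817]])[0],S[2]+np.pi)
p=read_camera('top')
im=p['image'].astype(int); m=((im[...,0]>140)&(im[...,1]<70)&(im[...,2]<70)).astype(np.uint8)
n,l,st,ce=cv2.connectedComponentsWithStats(m); print([(st[i].tolist(),ce[i].round(1).tolist()) for i in range(1,n) if st[i,4]>40], )
i=[i for i in range(1,n) if st[i,4]>40][0]; X=back(p,[ce[i]],.2405);d=X[0,:2]-S[:2];c,s=np.cos(S[2]),np.sin(S[2]);print('pad in stand',c*d[0]+s*d[1],-s*d[0]+c*d[1])
cv2.imwrite('pics/t5c.png',cv2.resize(p['image'][175:275,195:295,::-1],(600,600),interpolation=cv2.INTER_CUBIC))
E
```

```text
t: 10.78
position: [0.5215, 0.2438, 0.1822]
ee_rot: [0.0, 0.11, 0.994, -0.0]
ft_force: [0.4, -0.3, -4.6]
width: 0.0125
gripper_force: 60.1
t: 11.12
position: [0.5322, 0.2416, 0.1825]
ee_rot: [0.0, 0.11, 0.994, 0.0]
ft_force: [0.1, -0.3, -4.1]
width: 0.0124
gripper_force: 60.1
t 11.12 pos [0.5322 0.2416 0.1825] F [ 0.1 -0.3 -4.1] shift [-0.0109 -0.0004  0.0008] turn [ 0.0001  0.0003 -0.0048] w 0.0124
[([216, 227, 18, 14, 166], [224.5, 233.5]), ([512, 262, 10, 10, 60], [516.8, 266.9])]
pad in stand -0.028122846622702483 -0.00044353231789669503
```

View pics/t5c.png

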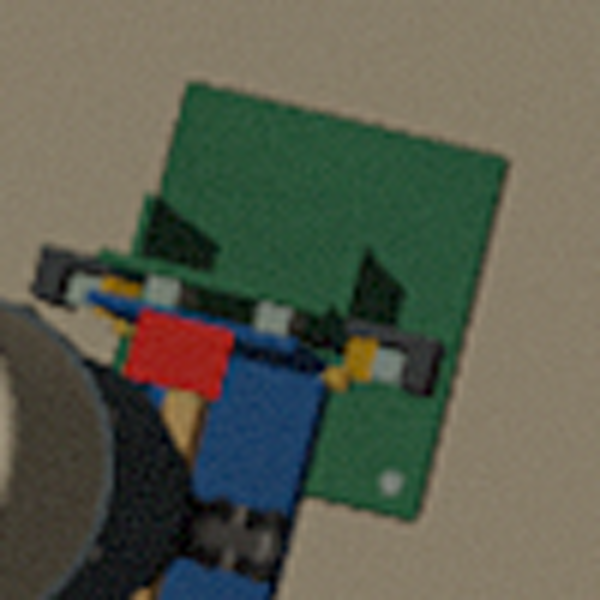

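The hooks are at the plate face and well aligned, with the pad 0.4 mm off laterally and no force. I push in the remaining 10 mm slowly.

```bash
python3 -m handwheel '[[[-0.003,0.0004,0,0,0,-0.003,0],[-0.003,0,0,0,0,0,0],[0,0,0,0,0,0,0]]]';python3 -m handwheel '[[[-0.0025,0,0,0,0,0,0],[-0.002,0,0,0,0,0,0],[0,0,0,0,0,0,0],[0,0,0,0,0,0,0]]]'
python3 - <<'E'
from h import *
S=[.6175,.2225,-.215]
go(place(S,[[-.0765,0,.1817]])[0],S[2]+np.pi)
p=read_camera('top')
im=p['image'].astype(int); m=((im[...,0]>140)&(im[...,1]<70)&(im[...,2]<70)).astype(np.uint8)
n,l,st,ce=cv2.connectedComponentsWithStats(m)
i=[i for i in range(1,n) if st[i,4]>40][0]; X=back(p,[ce[i]],.2405);d=X[0,:2]-S[:2];c,s=np.cos(S[2]),np.sin(S[2]);print('pad in stand',c*d[0]+s*d[1],-s*d[0]+c*d[1])
E
```

```text
t: 11.42
position: [0.538, 0.2406, 0.1825]
ee_rot: [0.0, 0.108, 0.994, -0.0]
ft_force: [0.1, 0.2, -2.9]
width: 0.0122
gripper_force: 60.1
t: 11.75
position: [0.5421, 0.2397, 0.1824]
ee_rot: [-0.0, 0.108, 0.994, 0.0]
ft_force: [-0.1, 0.2, -3.5]
width: 0.0122
gripper_force: 60.1
t 11.75 pos [0.5421 0.2397 0.1824] F [-0.1  0.2 -3.5] shift [-0.0009 -0.0007  0.0007] turn [-0.     -0.0001 -0.0019] w 0.0122
pad in stand -0.017686314605612496 -0.0002623599431429689
```

```bash
python3 -m handwheel '[[[0,0,0.003,0,0,0,0],[0,0,0.003,0,0,0,0],[0,0,0,0,0,0,0]]]';python3 -m handwheel '[[[0,0,0.002,0,0,0,0],[0,0,0.002,0,0,0,0],[0,0,0,0,0,0,0]]]';python3 -m handwheel '[[[0,0,0.001,0,0,0,0],[0,0,0,0,0,0,0]]]'
```

```text
t: 12.05
position: [0.5422, 0.2397, 0.1759]
ee_rot: [0.0, 0.108, 0.994, -0.0]
ft_force: [2.5, -0.4, -3.6]
width: 0.0124
gripper_force: 60.0
t: 12.3
position: [0.5422, 0.2397, 0.1722]
ee_rot: [0.0, 0.108, 0.994, -0.0]
ft_force: [0.6, -0.2, -3.2]
width: 0.0124
gripper_force: 60.1
t: 12.47
position: [0.5422, 0.2398, 0.1715]
ee_rot: [0.0, 0.108, 0.994, 0.0]
ft_force: [2.6, -0.2, -2.6]
width: 0.0123
gripper_force: 60.2
```

```bash
python3 -m handwheel '[[[0,0,0.001,0,0,0,0],[0,0,0,0,0,0,0]]]';python3 -m handwheel '[[[0,0,0.001,0,0,0,0],[0,0,0,0,0,0,0]]]'
```

```text
t: 12.63
position: [0.5422, 0.2401, 0.1707]
ee_rot: [0.0, 0.108, 0.994, 0.0]
ft_force: [1.5, 0.9, -1.5]
width: 0.0123
gripper_force: 60.3
t: 12.8
position: [0.5422, 0.2404, 0.1698]
ee_rot: [0.0, 0.108, 0.994, 0.001]
ft_force: [0.3, 1.7, -0.5]
width: 0.0128
gripper_force: 60.4
```

```bash
python3 -m handwheel '[[[0,0,0,0,0,0,20],[0,0,0,0,0,0,35],[0,0,0,0,0,0,50],[0,0,0,0,0,0,50],[0,0,0,0,0,0,50]]]'
python3 - <<'E'
from h import *
S=[.6175,.2225,-.215]
A=[];B=[]
for c in ('top','side'):
    p=read_camera(c); im=p['image'].astype(int); m=((im[...,0]>140)&(im[...,1]<70)&(im[...,2]<70)).astype(np.uint8)
    n,l,st,ce=cv2.connectedComponentsWithStats(m); k=[i for i in range(1,n) if st[i,4]>30]; print(c,[(st[i].tolist(),ce[i].round(1).tolist()) for i in k])
    A.append(p); B.append(ce[k[0]])
cv2.imwrite('pics/s6c.png',np.hstack([cv2.resize(A[1]['image'][140:260,220:340,::-1],(400,400),interpolation=cv2.INTER_CUBIC),cv2.resize(A[0]['image'][175:275,195:295,::-1],(400,400),interpolation=cv2.INTER_CUBIC)]))
X=cv2.triangulatePoints(*[p['K']@np.c_[p['R'],p['t']] for p in A],*[np.array(b,float) for b in B]);X=(X[:3]/X[3]).T
d=X[0,:2]-S[:2];c,s=np.cos(S[2]),np.sin(S[2]);print('pad in stand',c*d[0]+s*d[1],-s*d[0]+c*d[1],X)
E
```

```text
t: 13.22
position: [0.542, 0.2396, 0.1695]
ee_rot: [-0.0, 0.108, 0.994, -0.0]
ft_force: [0.4, -0.6, 1.4]
width: 0.0426
gripper_force: 0.0
top [([218, 225, 17, 14, 158], [226.0, 231.2]), ([512, 262, 10, 10, 60], [516.8, 266.7])]
side [([282, 169, 10, 8, 50], [286.7, 172.3]), ([403, 378, 9, 9, 69], [406.8, 382.5])]
pad in stand -0.020730859697427426 0.0006046738541990665 [[0.59737545 0.22751363 0.22590987]]
```

View pics/s6c.png

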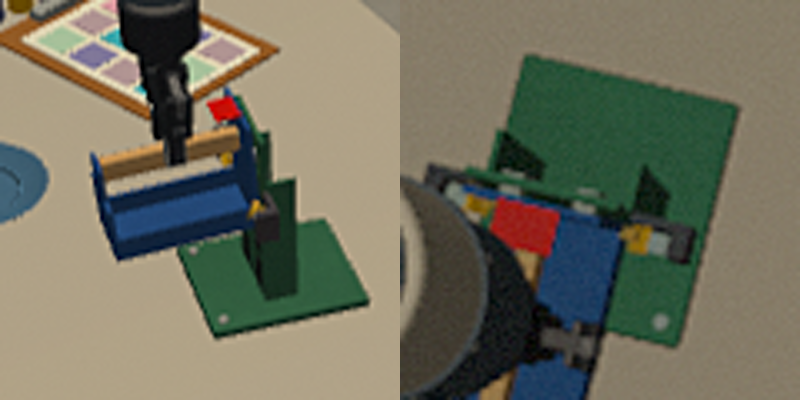

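It hangs in the slots with its ears on the catches (pad height 0.226) and the fingers are clear of it. I raise the tool, close it and move over the pad.

```bash
python3 -m handwheel '[[[0,0,0,0,0,0,50],[0,0,0,0,0,0,50],[0,0,-0.01,0,0,0,50],[0,0,-0.03,0,0,0,50],[0,0,-0.03,0,0,0,50]]]' | head -3;python3 -m handwheel '[[[0,0,-0.03,0,0,0,50],[0,0,-0.01,0,0,0,0],[0,0,0,0,0,0,0],[0,0,0,0,0,0,0],[0,0,0,0,0,0,0]]]'
python3 - <<'E'
from h import *
S=[.6175,.2225,-.215]
A=[];B=[]
for c in ('top','side'):
    p=read_camera(c); im=p['image'].astype(int); m=((im[...,0]>140)&(im[...,1]<70)&(im[...,2]<70)).astype(np.uint8)
    n,l,st,ce=cv2.connectedComponentsWithStats(m); k=[i for i in range(1,n) if st[i,4]>30]
    A.append(p); B.append(ce[k[0]])
X=cv2.triangulatePoints(*[p['K']@np.c_[p['R'],p['t']] for p in A],*[np.array(b,float) for b in B]);X=(X[:3]/X[3]).T
d=X[0,:2]-S[:2];c,s=np.cos(S[2]),np.sin(S[2]);print('pad in stand',c*d[0]+s*d[1],-s*d[0]+c*d[1],X)
go(place(S,[[-.0175,0.0002,.250]])[0],S[2]+np.pi)
E
```

```text
t: 13.73
position: [0.5413, 0.2391, 0.24]
ee_rot: [-0.001, 0.108, 0.994, -0.001]
t: 14.15
position: [0.5416, 0.2397, 0.2787]
ee_rot: [-0.001, 0.108, 0.994, -0.0]
ft_force: [-0.4, 0.4, 0.7]
width: 0.0001
gripper_force: 0.0
pad in stand -0.020860921346421188 0.0014432428840340074 [[0.59742728 0.22836064 0.22538555]]
t 14.25 pos [0.5415 0.2395 0.2782] F [-0.1 -0.2  0.5] shift [-0.0604 -0.0001  0.0281] turn [-0.0018 -0.0018 -0.0017] w 0.0003
```

```bash
python3 -m handwheel '[[[-0.03,0.0005,0,0,0,0,0],[-0.03,0,0,0,0,0,0],[0,0,0.018,0,0,0,0],[0,0,0.014,0,0,0,0],[0,0,0,0,0,0,0]]]';python3 -m handwheel '[[[0,0,0.004,0,0,0,0],[0,0,0.003,0,0,0,0],[0,0,0,0,0,0,0]]]';python3 -m handwheel '[[[0,0,0.003,0,0,0,0],[0,0,0,0,0,0,0]]]'
```

```text
t: 14.67
position: [0.5994, 0.2267, 0.2426]
ee_rot: [-0.004, 0.108, 0.994, -0.002]
ft_force: [0.5, 0.5, -0.9]
width: -0.0002
gripper_force: 0.0
t: 14.92
position: [0.6005, 0.2274, 0.2408]
ee_rot: [0.0, 0.108, 0.994, 0.0]
ft_force: [0.6, -0.8, -0.2]
width: 0.0002
gripper_force: 0.0
t: 15.08
position: [0.6006, 0.2275, 0.2377]
ee_rot: [0.0, 0.108, 0.994, 0.0]
ft_force: [0.6, 0.2, -0.8]
width: 0.0001
gripper_force: 0.0
```

```bash
for i in 1 ; do python3 -m handwheel '[[[0,0,0.003,0,0,0,0],[0,0,0.003,0,0,0,0],[0,0,0,0,0,0,0]]]'; done; python3 -m handwheel '[[[0,0,0.003,0,0,0,0],[0,0,0.002,0,0,0,0],[0,0,0,0,0,0,0]]]'
```

```text
t: 15.33
position: [0.6004, 0.2273, 0.2308]
ee_rot: [-0.001, 0.108, 0.994, -0.0]
ft_force: [0.5, -0.1, 0.2]
width: -0.0004
gripper_force: 0.0
t: 15.58
position: [0.6005, 0.2273, 0.2258]
ee_rot: [-0.0, 0.108, 0.994, -0.0]
ft_force: [0.0, -0.4, -0.8]
width: 0.0001
gripper_force: 0.0
```

```bash
python3 -m handwheel '[[[0,0,0.002,0,0,0,0],[0,0,0.002,0,0,0,0],[0,0,0,0,0,0,0]]]'
python3 - <<'E'
from h import *
A=[];B=[]
for c in ('top','side'):
    p=read_camera(c); im=p['image'].astype(int); m=((im[...,0]>140)&(im[...,1]<70)&(im[...,2]<70)).astype(np.uint8)
    n,l,st,ce=cv2.connectedComponentsWithStats(m); print([(st[i].tolist(),ce[i].round(1).tolist()) for i in range(1,n) if st[i,4]>6])
    A.append(p)
    s=status.observe()['position'];print('tip px',proj(p,s[None]-[0,0,.011]))
w=read_camera('wrist')
cv2.imwrite('pics/s7c.png',np.hstack([cv2.resize(A[1]['image'][140:260,220:340,::-1],(400,400),interpolation=cv2.INTER_CUBIC),cv2.resize(w['image'][:,:,::-1],(400,300))[:,:].repeat(1,0) if 0 else cv2.copyMakeBorder(cv2.resize(w['image'][:,:,::-1],(400,300)),0,100,0,0,0)]))
E
```

```text
t: 15.83
position: [0.6006, 0.2273, 0.222]
ee_rot: [-0.0, 0.108, 0.994, -0.0]
ft_force: [0.7, 0.4, 0.3]
width: -0.0001
gripper_force: 0.0
[([226, 235, 7, 4, 15], [228.6, 236.5]), ([512, 262, 10, 10, 59], [516.8, 266.7])]
tip px [[227.49821348 230.14563116]]
[([282, 170, 10, 7, 47], [286.6, 172.6]), ([364, 234, 6, 3, 7], [366.3, 235.1]), ([403, 378, 9, 9, 69], [406.8, 382.5])]
tip px [[287.63586434 175.83080141]]
```

View pics/s7c.png

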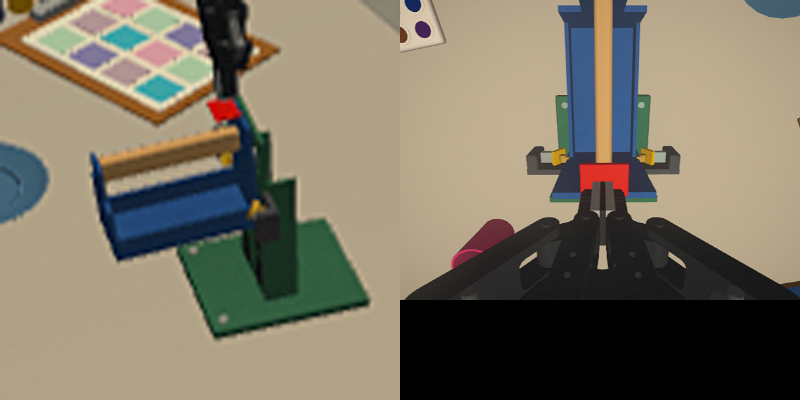

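The tips appear still a little above the pad: in the side view they end near pixel (288,168), higher than the given tip distance predicts. I continue down in small steps, watching the force.

```bash
python3 -m handwheel '[[[0,0,0.002,0,0,0,0],[0,0,0.002,0,0,0,0],[0,0,0,0,0,0,0]]]'|grep -E "pos|ft_"; python3 -m handwheel '[[[0,0,0.002,0,0,0,0],[0,0,0.001,0,0,0,0],[0,0,0,0,0,0,0]]]'|grep -E "pos|ft_"
```

```text
position: [0.6005, 0.2273, 0.2179]
ft_force: [-0.1, -0.6, 0.4]
position: [0.6006, 0.2273, 0.2151]
ft_force: [-0.5, 0.7, -0.3]
```

```bash
python3 -m handwheel '[[[0,0,0.002,0,0,0,0],[0,0,0.001,0,0,0,0],[0,0,0,0,0,0,0]]]'|grep -E "pos|ft_"; python3 -m handwheel '[[[0,0,0.002,0,0,0,0],[0,0,0.001,0,0,0,0],[0,0,0,0,0,0,0]]]'|grep -E "pos|ft_"
```

```text
position: [0.6006, 0.2273, 0.2121]
ft_force: [-0.7, 0.7, -0.4]
position: [0.6009, 0.2274, 0.21]
ft_force: [0.1, 0.4, 2.3]
```

```bash
python3 - <<'E'
from h import *
p=read_camera('side'); im=p['image'].astype(int); m=((im[...,0]>140)&(im[...,1]<70)&(im[...,2]<70)).astype(np.uint8)
n,l,st,ce=cv2.connectedComponentsWithStats(m); print([(st[i].tolist(),ce[i].round(1).tolist()) for i in range(1,n) if st[i,4]>6])
print(im[160:176,284:293].sum(2))
E
```

```text
[([282, 171, 10, 6, 28], [286.3, 173.5]), ([364, 234, 6, 3, 7], [366.3, 235.1]), ([403, 378, 9, 9, 69], [406.8, 382.5])]
[[  4  46  51  45  51  49  84 112  92]
 [  0  36  57  48  45  59  71  75  65]
 [ 28  30  48  49  47  60  63  47  23]
 [ 88  55  42  45  52  53  49  23   0]
 [145 175  22  49  50  44  75 251 420]
 [167 218  95  46  60  43  92 317 534]
 [163 213 128  46  77  58  69 275 517]
 [195 206 122  38  57  62  58 254 521]
 [263 207 116  34  47  45  65 231 447]
 [256 201 113  43  59  56  54 168 328]
 [192 204 149  37  56  56  47 129 251]
 [216 179 163  19  22  43  75 159 181]
 [230 211 192 130 171 182 203 207 137]
 [206 246 253 260 278 263 264 280 194]
 [212 212 227 224 233 235 208 187 196]
 [262 222 165 147 154 189 146 119 191]]
```

Contact at TCP z = 0.211. Now I press, checking the force at each step.

```bash
for r in 1; do python3 -m handwheel '[[[0,0,0.002,0,0,0,0],[0,0,0.002,0,0,0,0],[0,0,0,0,0,0,0]]]'|grep -E "pos|ft_"; python3 -m handwheel '[[[0,0,0.002,0,0,0,0],[0,0,0.002,0,0,0,0],[0,0,0,0,0,0,0]]]'|grep -E "pos|ft_"; done
```

```text
position: [0.6014, 0.2274, 0.2071]
ft_force: [-0.9, -0.2, 6.5]
position: [0.6016, 0.2279, 0.2026]
ft_force: [1.2, 1.5, 3.2]
```

```bash
python3 -m handwheel '[[[0,0,0.002,0,0,0,0],[0,0,0.002,0,0,0,0],[0,0,0,0,0,0,0]]]'|grep -E "pos|ft_"; python3 -m handwheel '[[[0,0,0.0015,0,0,0,0],[0,0,0.0015,0,0,0,0],[0,0,0,0,0,0,0]]]'|grep -E "pos|ft_"
```

```text
position: [0.5999, 0.227, 0.1959]
ft_force: [-0.9, 0.1, -0.1]
position: [0.6007, 0.2278, 0.1947]
ft_force: [-1.4, 1.8, 2.2]
```

```bash
python3 -m handwheel '[[[0,0,0.0015,0,0,0,0],[0,0,0,0,0,0,0]]]'|grep -E "pos|ft_"; python3 -m handwheel '[[[0,0,0.0015,0,0,0,0],[0,0,0,0,0,0,0]]]'|grep -E "pos|ft_"
```

```text
position: [0.6008, 0.228, 0.1945]
ft_force: [-3.5, 2.6, 8.7]
position: [0.6009, 0.228, 0.1944]
ft_force: [-5.5, 3.2, 12.8]
```

Hard stop after 16 mm of travel. I back off and check.

```bash
python3 -m handwheel '[[[0,0,0.0015,0,0,0,0],[0,0,0,0,0,0,0],[0,0,0,0,0,0,0],[0,0,-0.01,0,0,0,0],[0,0,-0.03,0,0,0,0]]]'|grep -E "pos|ft_"; python3 -m handwheel '[[[0,0,-0.04,0,0,0,0],[0.03,0,-0.03,0,0,0,0],[0.04,0,-0.01,0,0,0,0],[0.04,0,0,0,0,0,0],[0,0,0,0,0,0,0]]]'|grep -E "pos|ft_"
python3 - <<'E'
from h import *
S=[.6175,.2225,-.215]
A=[];B=[]
for c in ('top','side'):
    p=read_camera(c); im=p['image'].astype(int); m=((im[...,0]>140)&(im[...,1]<70)&(im[...,2]<70)).astype(np.uint8)
    n,l,st,ce=cv2.connectedComponentsWithStats(m); k=[i for i in range(1,n) if st[i,4]>30]
    A.append(p); B.append(ce[k[0]])
X=cv2.triangulatePoints(*[p['K']@np.c_[p['R'],p['t']] for p in A],*[np.array(b,float) for b in B]);X=(X[:3]/X[3]).T
d=X[0,:2]-S[:2];c,s=np.cos(S[2]),np.sin(S[2]);print('pad in stand',c*d[0]+s*d[1],-s*d[0]+c*d[1],X)
cv2.imwrite('pics/f8.png',np.hstack([cv2.resize(A[1]['image'][140:260,220:340,::-1],(400,400),interpolation=cv2.INTER_CUBIC),cv2.resize(A[0]['image'][175:275,195:295,::-1],(400,400),interpolation=cv2.INTER_CUBIC)]))
E
```

```text
position: [0.5983, 0.2267, 0.2258]
ft_force: [1.9, 1.1, -1.1]
position: [0.4891, 0.2512, 0.311]
ft_force: [0.7, -0.3, 0.1]
pad in stand -0.018949299607830837 0.0025790030424679834 [[0.59953721 0.22906241 0.21003753]]
```

View pics/f8.png

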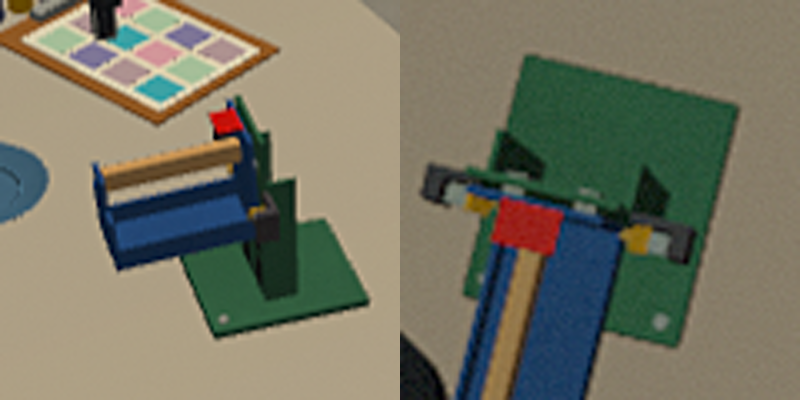

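The pad dropped 15 mm to 0.210. The caddy sits flush against the plate with both yellow catches in over the ears, at top-view pixels (478,205) and (637,238), and the robot is clear.

```bash
python3 -c "
from plant import r; print(r.finish_job())"
```

```text
the job is handed in; nothing more can be done
None
```

I hung the caddy on the stand, released it on the catches, then pressed it home until it stopped hard. In the last pictures it sits 15 mm lower with both catches in over the ears. The first grip slipped and turned the caddy slightly, and I handed the job in at about 18 s of the 64 s without seeing the verdict.

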